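Make up the serving board for the table

ROBOT

A 7-joint arm with a two-finger parallel gripper is mounted at the origin on the work surface. World frame = base frame: x ahead of the robot, y to its left, z up, the work surface at z = 0. Lengths are in m, angles in degrees, forces in N, time in s.
With the tool pointing down it reaches from about 0.425 to 1.025 m from the base axis. Payload 9.4 kg.
Tool frame: the origin (TCP) lies midway between the tips of the shut fingers; the grasp point (between the pads) lies 19 mm behind it; z points along the fingers, y is the line along which they close (so a half turn about z gives the same grasp; the last joint's range is limited). The gripper opens to 93 mm and grips with 3 to 60 N. Pads are 15 mm wide; open, the fingers measure 128 mm over their backs; the gripper's body (75 mm by 188 mm) begins 65 mm behind the grasp point.
Start: joints at [-69.712, 34.337, -0.143, 91.639, 0.103, 54.024, -4.572], TCP at [0.303, 0.659, 0.219] pointing down, gripper open.
Joint ranges: [-147.43, 147.43], [-19.82, 112.94], [-74.19, 73.91], [6.32, 146.72], [-59.91, 239.91], [6.04, 106.73], [-150.56, 150.56]. Speed limits (degrees/s): [127.2, 127.2, 172.46, 172.46, 180, 180, 180].

INTERFACE

Orientations are given as [roll, pitch, yaw] about the fixed x, y, z axes, in that order (R = Rz(yaw) Ry(pitch) Rx(roll)).
In Python, from rig import sensors, camera, calibration, arm gives the robot as it stands.
- The arm moves only by the tool arm_command, never from a script. Its argument "deltas" is a list of rows, each an object of numbers: "tx", "ty", "tz": the shift along the tool's x, y, z in units of 50 mm (1.0 is 50 mm); "ax", "ay", "az": the turn, a rotation vector about the tool's x, y, z in units of 8 degrees (1.0 is 8 degrees); "gripper": the opening, from -1 (shut) to 1 (fully open). A call has 1 to 8 rows; each row shifts and turns the commanded pose from where the row before left it, along the tool's axes as they then stand; what a row does not reach is not made up. A row lasts 1/10 s, in which the tool goes at most 50 mm and 8.59 degrees, less where a joint would pass 70% of its speed; a pose out of reach is approached as far as the arm can. A call is refused whole if a number of a shift passes 1 or a number of a turn 1, either way. A call with a gripper value outside its range is refused whole. The fingers move at their own pace and stop on an object; the grip force is fixed at half the most. Time passes only in rows, so rows that do not move let the fingers close. It gives the time, the measured TCP pose, the force, the opening and the grip force at its end, in the units of the state.
- sensors.get_state(): the state, without advancing time (a new reading comes with each control period).
- camera(name): name is "scene" or "top" or "wrist"; returns the picture (480x640x3 uint8, red, green, blue); there is no depth.
- calibration(name): a dict with "fx", "fy", "cx", "cy" (pixels), "k1" (the pictures are not rectified: a ray, as slopes to the right and down, at radius r is drawn at 1 + k1 r^2 times it, then the intrinsics apply), "R" (3x3) and "t" (3): a world point X has camera coordinates R X + t; the wrist camera has in their place "mount" (4x4, takes a point from camera to tool coordinates, whose origin is the TCP and whose axes are the flange's). Camera axes: x right, y down, z forward; pixel columns grow to the right and rows downward; lengths in m; the calibration is good to about 2 mm. A picture is of the moment at which its call begins: read the wrist's pose just before it. calibration takes no time and is no camera call.
- arm.close_job(): hands the job in; it is judged then, once.
The state is a dict: "time_s": time; "qpos": joint angles; "joint_vel": joint speeds; "joint_efforts": joint torques, N m; "tcp_pos": TCP position; "eef_rot": TCP orientation; "wrist_force": force on the tool from outside, world axes, zero at the start; "wrist_torque": the same for the moment, N m; "opening": finger opening in m; "grip_force": force on a finger pad.
Only numpy, scipy, OpenCV 4.12 (cv2) and the standard library are available. Lean on these libraries where they do the work, as an engineer would, in place of code of your own. Each camera call takes 0.05 s, during which the arm holds its last target. There are 200 camera calls.

TASK

Make up the serving board: stand the salt shaker and the pepper mill on the board midway between the two lidded dishes, the mill in front (on the robot's side) and the salt close behind it. Set the dressing pot on the middle of the square dish's lid, and lay the sauce syringe whose plunger is drawn out (it is charged, so do not push the plunger in) with its barrel over the middle of the round dish's lid. The other syringe, with its plunger pushed in, is spent: lay it flat on the floor of the steel tray; leave both dishes where they stand.

Things in the scene. Friction and masses are not known exactly. Their poses are not given: they have to be found in the camera images.
- serving_board: Fixed brown wooden serving board, 160 (x) by 430 (y) by 18 mm thick, carrying the two lidded dishes. Origin at the centre of its underside, on the table. Its x axis points away from the robot (within 0.12 rad), y to the left along the board. The dishes stand 140 mm left and right of its centre, within a few mm; which is where varies.
- square_dish: Square dark smoked-glass dish with a flat light-grey lid, standing on the board; lid 130 by 130 mm (137 mm over its clips), whole dish 70 mm high, loose, 0.9 kg. Origin at the centre of its underside, so the flat lid top is 70 mm above it. z up.
- round_dish: Round dark smoked-glass dish with a flat light-grey lid, standing on the board; lid 134 mm across plus a small pull tab, whole dish 70 mm high, loose, 0.9 kg. Origin at the centre of its underside, so the flat lid top is 70 mm above it. z up.
- used_tray: Fixed shallow stainless-steel tray for used tools, empty, lying left or right of the working area: 210 (its x) by 150 (its y) mm outside, upright rim 22 mm high, walls and floor 2 mm thick. Origin at the centre of its underside; its inner floor is 2 mm above the origin.
- pepper_mill: Pepper mill: dark wood cylinder with a thin steel ring and a small steel knob on top, 44 mm across, 130 mm high (wood up to 116 mm). Stands upright; origin at the centre of its underside. About 0.2 kg; grip it round the wood, for instance 95 mm up.
- salt_shaker: Salt shaker: white ceramic cylinder with a steel cap with holes, 42 mm across, 80 mm high (straight sides up to 72 mm). Stands upright; origin at the centre of its underside. About 0.15 kg.
- dressing_pot: Dressing pot: small frosted plastic portion pot, closed with a light lid, 48 mm across the foot, 56 mm under the lid, 60 mm across the lid (the top 6 mm), 38 mm high. Stands upright; origin at the centre of its underside. About 80 g; grip it at the lid or just below it.
- syringe_drawn: Charged syringe: its plunger is drawn out, the white rod and thumb disc (21 mm) reaching 50 to 58 mm behind the flange. Lies along its own x: frosted barrel 24 mm across, 95 long; nozzle 14 long at +x; white flange 44 wide, 24 high, flat underneath (no rolling) at -x. Origin on the barrel's axis, halfway along it, 12 mm up. 60 g; grip the barrel's middle. 
- syringe_spent: Spent syringe: the same, but its plunger is pushed in, the thumb disc reaching only some 17 mm behind the flange. Lies along its own x: frosted barrel 24 mm across, 95 long; nozzle 14 long at +x; white flange 44 wide, 24 high, flat underneath (no rolling) at -x. Origin on the barrel's axis, halfway along it, 12 mm up. 60 g; grip the barrel's middle. 
- syringe_drawn_plunger (a joint): How far the plunger of the charged syringe is drawn out, in m: 0 fully in, 0.050 fully out; starts between 0.034 and 0.042. It holds by friction and slides at about 4 N.
Not all that is in view belongs to the job. Leave any red look-alike of the salt_shaker alone.

How it is judged (in metres and radians):
At the end, for the whole second after the job is handed in: Mill and salt upright on the board, within 20 mm of midway, salt behind mill, under 95 mm apart; pot upright within 15 mm of the square lid's centre; charged syringe flat within 20 mm of the round lid's, plunger out over 25 mm; spent one flat in the tray; dishes moved under 30 mm; all at rest (y of pepper_mill in the frame of serving_board between -0.02 and 0.02 m and x of pepper_mill in the frame of serving_board between -0.07 and 0.07 m and z of pepper_mill in the frame of serving_board between 0.012 and 0.024 m and angle between each of pepper_mill, salt_shaker, dressing_pot's own z axis and vertical below 0.1 rad and y of salt_shaker in the frame of serving_board between -0.02 and 0.02 m and x of salt_shaker in the frame of serving_board between -0.07 and 0.07 m and z of salt_shaker in the frame of serving_board between 0.012 and 0.024 m and horizontal distance between pepper_mill and salt_shaker below 0.095 m and ((x of pepper_mill in the frame of serving_board below -0.04 m and x of salt_shaker in the frame of serving_board above -0.04 m) or (x of pepper_mill in the frame of serving_board below -0.025 m and x of salt_shaker in the frame of serving_board above -0.025 m) or (x of pepper_mill in the frame of serving_board below -0.01 m and x of salt_shaker in the frame of serving_board above -0.01 m) or (x of pepper_mill in the frame of serving_board below 0.005 m and x of salt_shaker in the frame of serving_board above 0.005 m) or (x of pepper_mill in the frame of serving_board below 0.02 m and x of salt_shaker in the frame of serving_board above 0.02 m) or (x of pepper_mill in the frame of serving_board below 0.035 m and x of salt_shaker in the frame of serving_board above 0.035 m)) and horizontal distance between dressing_pot and square_dish below 0.015 m and z of dressing_pot in the frame of square_dish between 0.064 and 0.076 m and horizontal distance between syringe_drawn and round_dish below 0.02 m and z of syringe_drawn in the frame of round_dish between 0.076 and 0.088 m and angle between each of syringe_drawn, syringe_spent's own x axis and vertical above 1.45 rad and value of joint syringe_drawn_plunger above 0.025 m and x of syringe_spent in the frame of used_tray between -0.065 and 0.065 m and y of syringe_spent in the frame of used_tray between -0.06 and 0.06 m and z of syringe_spent in the frame of used_tray between 0.008 and 0.021 m and distance of each of square_dish, round_dish from where it was at the start of the episode below 0.03 m and linear speed of each of pepper_mill, salt_shaker, dressing_pot, syringe_drawn, syringe_spent, square_dish, round_dish below 0.02 m/s); the robot touches nothing.
It fails at once if a dish is shoved or lifted: moved by more than 50 mm (distance of any of square_dish, round_dish from where it was at the start of the episode above 0.05 m).
It also fails if it takes over 144 s, if anything falls off the work surface, if the arm or the gripper's body presses on something with over 40 N, if the wrist force passes 120 N, or if a joint passes its speed limit or range.

## Working session

There is one attempt and no reset: what is moved stays moved. The work goes in short steps, Python scripts to look and compute and a tool call to move; the robot and the scene stay as the last step left them, time stands still between calls to the robot, and variables do not carry over. Pictures are saved under pics/ and viewed, at most 14 in all, crops included, and the job is handed in when it is done.

Besides the shell and the picture viewer there is one more tool, called as name(argument=value, ...) on one line, values as JSON. arm_command: Moves the arm, as the interface text tells. Its arguments: {"type":"object","properties":{"deltas":{"type":"array"}},"required":["deltas"]}

```bash
ls; mkdir -p pics; python3 - <<'E'
from rig import sensors,camera,calibration
import cv2
print(sensors.get_state())
for n in("scene","top","wrist"):
    print(n,calibration(n))
for n in("scene","top"):
    cv2.imwrite(f"pics/{n}0.png",camera(n)[:,:,::-1])
E
```

```text
pics
{'time_s': 0.0, 'qpos': array([-69.71196578,  34.38459376,  -0.14518242,  91.67953425,
         0.10293891,  54.02346059,  -4.57374817]), 'joint_vel': array([ 0.03247866,  0.00244943, -0.05380512, -0.0741997 ,  0.04404288,
        0.03465939, -0.07184559]), 'joint_efforts': array([ 8.26073774e-04, -7.65073228e+01,  1.49816595e+00, -2.52359837e+01,
       -5.23530599e-02,  1.70939241e-02,  1.48295635e-04]), 'tcp_pos': array([0.30257557, 0.65831924, 0.21776784]), 'eef_rot': array([-1.79912916e+02,  8.19104452e-03,  1.55318636e+02]), 'wrist_force': array([-0.45622965, -0.73220716, -0.15940309]), 'wrist_torque': array([-4.90021451e-04,  2.63869764e-03,  6.13648906e-05]), 'grip_force': 0.0, 'opening': 0.09283049702986601}
scene {'fx': 457.00599561185226, 'fy': 457.00599561185226, 'cx': 323.9726148311392, 'cy': 249.4787775967819, 'k1': -0.06864447918737815, 'R': array([[-0.56223294,  0.82676297, -0.01889721],
       [ 0.65001982,  0.42768296, -0.62814131],
       [-0.51124197, -0.3654453 , -0.77786977]]), 't': array([ 0.29258113, -0.29778926,  1.14741154])}
top {'fx': 472.1420065915361, 'fy': 472.1420065915361, 'cx': 322.3825730458795, 'cy': 243.75538030295982, 'k1': -0.12295908112134947, 'R': array([[-0.02818441, -0.99838516, -0.04932244],
       [-0.99562262,  0.03243679, -0.08765529],
       [ 0.0891136 ,  0.04663602, -0.99492907]]), 't': array([0.03561308, 0.51547578, 0.8090071 ])}
wrist {'fx': 344.5793101934206, 'fy': 344.5793101934206, 'cx': 314.1259433035966, 'cy': 238.99938364285237, 'k1': -0.03660732865480163, 'mount': array([[ 3.68556212e-04, -9.53167510e-01, -3.02442660e-01,
         8.35895858e-02],
       [ 9.99999739e-01,  1.63535818e-04,  7.03204661e-04,
         2.30573555e-04],
       [-6.20811627e-04, -3.02442841e-01,  9.53167321e-01,
        -1.65897612e-01],
       [ 0.00000000e+00,  0.00000000e+00,  0.00000000e+00,
         1.00000000e+00]])}
```

View pics/top0.png

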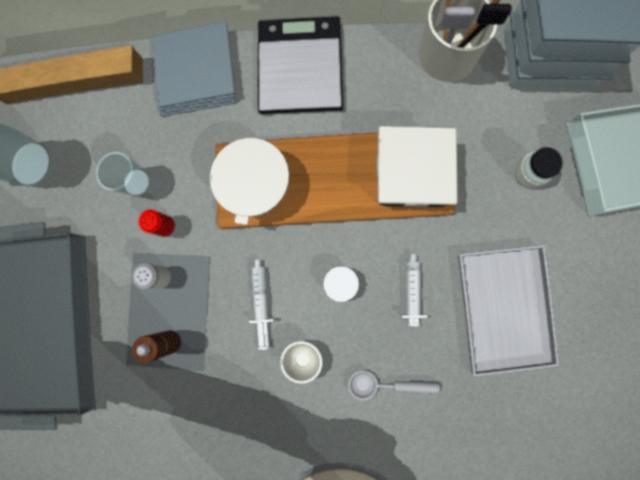

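View pics/scene0.png

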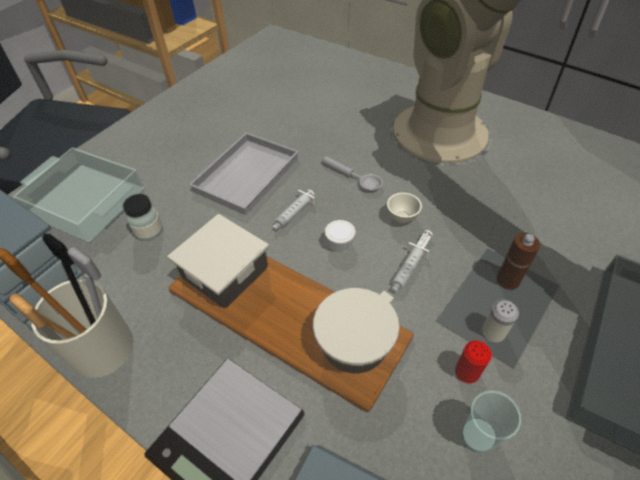

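The top view shows:
- Round dish at (249,178) and square dish at (417,166), both on the board.
- Salt at (145,277), with the red look-alike at (152,222), and mill at (145,348).
- Tray at (508,310).

There are two ambiguous choices:
- **Pot:** the lidded white disc at (341,284) fits. The open cup at (302,362) does not, because it has no lid.
- **Syringes:** the left one at (260,300) has a long rod below its flange, from 321 to 348, so it is the charged one. The right one at (414,288) has its disc right behind the flange, so it is the spent one.

I'll measure these and confirm with an enlarged crop.

```bash
cat > h.py <<'E'
import numpy as np,cv2
from rig import sensors,camera,calibration
from scipy.spatial.transform import Rotation as Ro
def K(c): return np.array([[c['fx'],0,c['cx']],[0,c['fy'],c['cy']],[0,0,1]])
def ext(n,st=None):
    c=calibration(n)
    if n!='wrist': R=np.array(c['R']);return c,R,-R.T@np.array(c['t'])
    M=np.array(c['mount']);Rt=Ro.from_euler('xyz',st['eef_rot'],degrees=True).as_matrix()
    return c,(Rt@M[:3,:3]).T,Rt@M[:3,3]+st['tcp_pos']
def cast(n,px,z,st=None):
    c,R,o=ext(n,st)
    p=cv2.undistortPoints(np.array(px,float).reshape(-1,1,2),K(c),np.array([c['k1'],0,0,0.]))[:,0]
    d=np.c_[p,np.ones(len(p))]@R
    return o+d*((z-o[2])/d[:,2])[:,None]
def proj(n,X,st=None):
    c,R,o=ext(n,st)
    return cv2.projectPoints(np.array(X,float).reshape(-1,3),cv2.Rodrigues(R)[0],-R@o,K(c),np.array([c['k1'],0,0,0.]))[0][:,0]
def blobs(im,lo,hi,box,amin=40):
    x0,y0,x1,y1=box;m=cv2.inRange(cv2.cvtColor(im,cv2.COLOR_RGB2HSV),np.array(lo),np.array(hi))
    k=np.zeros_like(m);k[y0:y1,x0:x1]=m[y0:y1,x0:x1]
    cs=[c for c in cv2.findContours(k,cv2.RETR_EXTERNAL,cv2.CHAIN_APPROX_NONE)[0] if cv2.contourArea(c)>amin]
    return sorted(cs,key=cv2.contourArea,reverse=True)
E
cat > m.py <<'E'
from h import *
T=camera('top');S=camera('scene')
def rep(nm,n,c,z):
    p=cast(n,c[:,0,:],z)[:,:2].astype(np.float32);r=cv2.minAreaRect(p);cc=cv2.minEnclosingCircle(p)
    print(nm,n,'px',c[:,0].mean(0).round(),'rect',np.round(r[0],4),np.round(r[1],4),round(r[2],1),'circ',np.round(cc[0],4),round(cc[1],4))
W=([0,0,185],[179,50,255])
for nm,box,z in(('round',(200,130,300,230),.088),('square',(370,120,465,215),.088),('pot',(320,260,365,305),.038)):
    rep(nm,'top',blobs(T,*W,box)[0],z)
for nm,box,z in(('round',(305,280,405,372),.088),('square',(160,210,275,290),.088),('pot',(318,215,362,245),.038)):
    rep(nm,'scene',blobs(S,*W,box)[0],z)
rep('board','top',blobs(T,[5,120,60],[18,255,255],(200,120,470,235))[0],.018)
rep('salt','top',blobs(T,[0,0,125],[179,60,255],(125,258,162,291))[0],.08)
for nm,box in(('drawn',(240,250,285,360)),('spent',(395,245,435,335))):
    for b in blobs(T,[0,0,165],[179,50,255],box)[:2]: rep(nm,'top',b,.012)
rep('mill','top',blobs(T,[0,110,0],[16,255,255],(120,325,190,370))[0],.1)
big=np.hstack([cv2.resize(T[240:370,a:a+100],None,fx=4,fy=4,interpolation=cv2.INTER_CUBIC) for a in(215,365)])
cv2.imwrite('pics/syr.png',big[:,:,::-1])
big=np.hstack([cv2.resize(T[250:380,a:a+100],None,fx=4,fy=4,interpolation=cv2.INTER_CUBIC) for a in(110,280)])
cv2.imwrite('pics/smp.png',big[:,:,::-1])
E
python3 m.py
```

```text
round top px [248. 179.] rect [0.6277 0.1374] [0.1319 0.1326] 40.7 circ [0.6208 0.1371] 0.0739
square top px [417. 165.] rect [ 0.6366 -0.1429] [0.1289 0.1293] 86.5 circ [ 0.6368 -0.1435] 0.0886
pot top px [340. 284.] rect [ 0.4447 -0.0099] [0.0601 0.0583] 88.4 circ [ 0.4451 -0.0103] 0.0308
round scene px [357. 324.] rect [0.6292 0.1358] [0.1308 0.1304] 33.6 circ [0.6238 0.1373] 0.071
square scene px [218. 251.] rect [ 0.6392 -0.1442] [0.1278 0.1264] 87.1 circ [ 0.6395 -0.1444] 0.0877
pot scene px [340. 231.] rect [ 0.4467 -0.0124] [0.0572 0.057 ] 33.3 circ [ 0.4468 -0.0123] 0.0297
board top px [329. 194.] rect [ 0.6355 -0.0014] [0.1579 0.4255] 1.5 circ [ 0.5817 -0.0028] 0.2136
salt top px [140. 278.] rect [0.4699 0.3239] [0.0658 0.0546] 89.0 circ [0.4699 0.3239] 0.0429
drawn top px [259. 307.] rect [0.4122 0.133 ] [0.0432 0.1613] 84.5 circ [0.4124 0.1353] 0.0816
spent top px [413. 293.] rect [ 0.4298 -0.1444] [0.0422 0.1288] 81.3 circ [ 0.4311 -0.1379] 0.0647
mill top px [156. 346.] rect [0.3527 0.2944] [0.0422 0.0836] 22.3 circ [0.353  0.2943] 0.0421
```

View pics/syr.png

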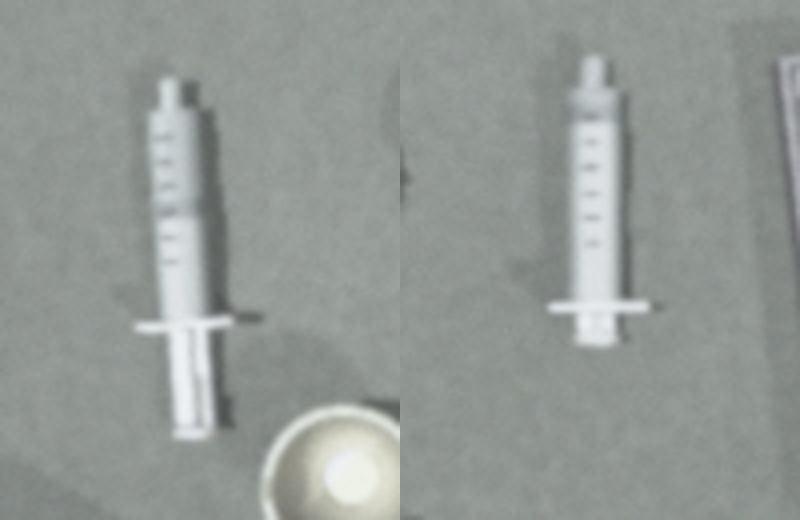

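View pics/smp.png

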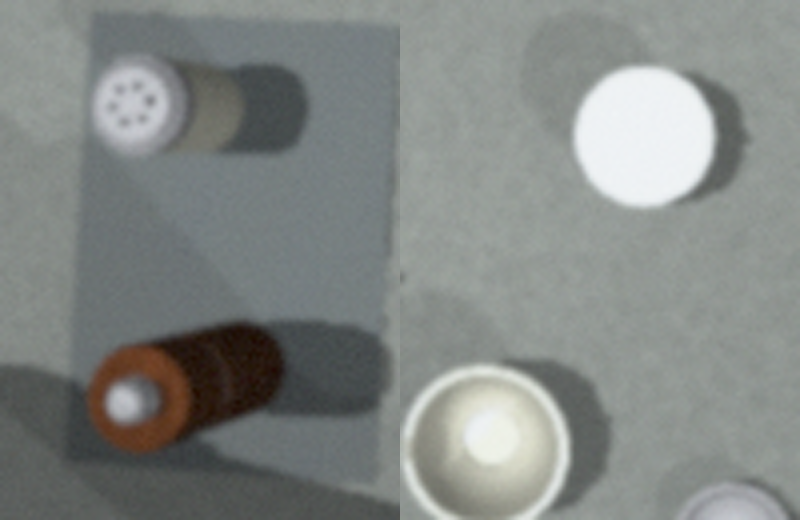

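The crops confirm three things:
- **Charged syringe:** the left one, with its rod and disc at (263,348) well behind the flange at (261,321).
- **Spent syringe:** the right one, with its disc just behind the flange at (414.5,316.5).
- **Other parts:** the cap with holes at (144.5,276) is the salt, the brown top at (144.5,349.5) is the mill, and the closed white disc at (341,284) is the pot.

Next I'll get positions and cross-check them in the scene view.

```bash
python3 - <<'E'
from h import *
S=camera('scene')
def tri(a,b):
    A=[];B=[]
    for n,p in(('top',a),('scene',b)):
        o=cast(n,[p],1.)[0];q=cast(n,[p],0.)[0];d=(q-o)/np.linalg.norm(q-o);P=np.eye(3)-np.outer(d,d);A.append(P);B.append(P@o)
    return np.linalg.solve(sum(A),sum(B))
print('box corner',tri((90,410),(618,258)))
for nm,p,z in(('salt',(144.5,276),.08),('mill',(144.5,349.5),.116),('dr_tip',(257.5,259.5),.012),('dr_fl',(261,321.2),.02),('dr_end',(263,348.7),.014),('sp_tip',(413.5,254),.012),('sp_fl',(414.5,316.5),.02)):
    X=cast('top',[p],z)[0];print(nm,X.round(4),'in scene',proj('scene',X).round())
for nm,p in(('tray',[(460,254),(545,248),(557,366),(474,374)]),): print(nm,cast('top',p,.022).round(4), cast('top',p,.022).mean(0))
# salt/mill in the scene: cap blob, brown blob
c=blobs(S,[0,0,120],[179,40,255],(485,295,520,345))[0];print('salt sc',cv2.boundingRect(c))
c=blobs(S,[0,90,0],[16,255,200],(495,230,540,290))[0];print('mill sc',cv2.boundingRect(c))
for z,X in((.0,None),): pass
s=sensors.get_state();print(s['tcp_pos'],s['eef_rot'])
E
```

```text
box corner [0.2232321  0.45704851 0.0398661 ]
salt [0.4662 0.3208 0.08  ] in scene [[506. 307.]]
mill [0.3471 0.306  0.116 ] in scene [[528. 241.]]
dr_tip [0.4927 0.1381 0.012 ] in scene [[395. 290.]]
dr_fl [0.3829 0.1325 0.02  ] in scene [[420. 247.]]
dr_end [0.3337 0.1311 0.014 ] in scene [[430. 233.]]
sp_tip [ 0.4938 -0.1409  0.012 ] in scene [[274. 228.]]
sp_fl [ 0.3841 -0.1371  0.02  ] in scene [[307. 194.]]
tray [[ 0.4905 -0.2214  0.022 ]
 [ 0.496  -0.3752  0.022 ]
 [ 0.2875 -0.3865  0.022 ]
 [ 0.2809 -0.2371  0.022 ]] [ 0.38871833 -0.30505033  0.022     ]
salt sc (495, 300, 24, 22)
mill sc (498, 233, 42, 56)
[0.30267392 0.65855912 0.21821043] [-1.79957743e+02  5.61817955e-03  1.55319700e+02]
```

arm_command(deltas=[{"az": -1, "gripper": 1}, {"az": -1}, {"az": -1}, {"az": -0.08}, {"tx": -0.6, "ty": -0.9}, {"tx": -0.6, "ty": -1}, {"tx": -0.6, "ty": -1}, {"tx": -0.6, "ty": -1}])

```text
invalid input
```

arm_command(deltas=[{"tx": -0.5, "ty": -1}, {"tx": -0.37, "ty": -1}, {"ty": -0.85}, {}, {}])

```text
invalid input
```

arm_command(deltas=[{"tx": 0, "ty": 0, "tz": 0, "ax": 0, "ay": 0, "az": -1, "gripper": 1}, {"tx": 0, "ty": 0, "tz": 0, "ax": 0, "ay": 0, "az": -1, "gripper": 1}, {"tx": 0, "ty": 0, "tz": 0, "ax": 0, "ay": 0, "az": -1, "gripper": 1}, {"tx": 0, "ty": 0, "tz": 0, "ax": 0, "ay": 0, "az": -0.08, "gripper": 1}])

```text
time_s: 0.65
tcp_pos: [0.303, 0.6586, 0.2185]
eef_rot: [-180.0, -0.0, -179.9]
wrist_force: [-0.6, -0.5, 0.1]
opening: 0.093
grip_force: 0.0
```

arm_command(deltas=[{"tx": -0.6, "ty": -0.9, "tz": 0, "ax": 0, "ay": 0, "az": 0, "gripper": 1}, {"tx": -0.6, "ty": -1, "tz": 0, "ax": 0, "ay": 0, "az": 0, "gripper": 1}, {"tx": -0.6, "ty": -1, "tz": 0, "ax": 0, "ay": 0, "az": 0, "gripper": 1}, {"tx": -0.6, "ty": -1, "tz": 0, "ax": 0, "ay": 0, "az": 0, "gripper": 1}, {"tx": -0.5, "ty": -1, "tz": 0, "ax": 0, "ay": 0, "az": 0, "gripper": 1}, {"tx": -0.36, "ty": -1, "tz": 0, "ax": 0, "ay": 0, "az": 0, "gripper": 1}, {"tx": 0, "ty": -0.85, "tz": 0.5, "ax": 0, "ay": 0, "az": 0, "gripper": 1}, {"tx": 0, "ty": 0, "tz": 0.5, "ax": 0, "ay": 0, "az": 0, "gripper": 1}])

```text
time_s: 1.45
tcp_pos: [0.4485, 0.3474, 0.1689]
eef_rot: [-179.9, 0.1, 179.3]
wrist_force: [0.9, 0.0, -0.1]
opening: 0.0929
grip_force: 0.0
```

arm_command(deltas=[{"tx": 0, "ty": 0, "tz": 0.3, "ax": 0, "ay": 0, "az": 0, "gripper": 1}, {"tx": 0, "ty": 0, "tz": 0, "ax": 0, "ay": 0, "az": 0, "gripper": 1}])

```text
time_s: 1.65
tcp_pos: [0.4461, 0.3531, 0.1521]
eef_rot: [-179.9, -0.1, 179.7]
wrist_force: [-0.0, 0.1, 0.2]
opening: 0.0929
grip_force: 0.0
```

```bash
python3 - <<'E'
from h import *
s=sensors.get_state();im=camera('wrist');cv2.imwrite('pics/w1.png',im[:,:,::-1])
print(s['tcp_pos'],s['eef_rot'],s['joint_vel'].round(1),s['qpos'].round(1))
print(proj('wrist',[(.4662,.3208,.08),(.3471,.306,.116)],s))
E
```

```text
[0.44613926 0.35309875 0.15206656] [-1.79880910e+02 -1.26785024e-01  1.79729545e+02] [-0.5 -1.6 -0.4 -2.1 -0.3  2.2  1. ] [-39.3  28.8  -6.8 115.5   5.6  36.2  40. ]
[[271.54723001 275.05844816]
 [228.18846328 101.59364929]]
```

View pics/w1.png

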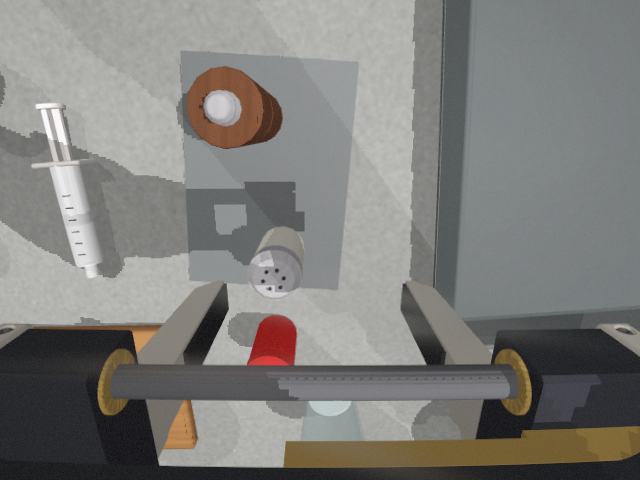

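The wrist view shows the salt cap at (276,271) against a predicted (271.5,275), and the mill at (225,107). Both agree within about 2 mm. The red look-alike at (272,340) lies beyond the salt, so I'll close along y.

```bash
python3 - <<'E'
from h import *
s=sensors.get_state()
print(cast('wrist',[(276,271)],.08,s),cast('wrist',[(226,107)],.116,s),cast('wrist',[(272,365)],.08,s))
E
```

```text
[[0.46384911 0.32501135 0.08      ]] [[0.35030745 0.30505925 0.116     ]] [[0.54810331 0.31846688 0.08      ]]
```

arm_command(deltas=[{"tx": -0.38, "ty": -0.6, "tz": 0, "ax": 0, "ay": 0, "az": 0, "gripper": 1}, {"tx": 0, "ty": 0, "tz": 0.6, "ax": 0, "ay": 0, "az": 0, "gripper": 1}, {"tx": 0, "ty": 0, "tz": 0.6, "ax": 0, "ay": 0, "az": 0, "gripper": 1}, {"tx": 0, "ty": 0, "tz": 0.6, "ax": 0, "ay": 0, "az": 0, "gripper": 1}, {"tx": 0, "ty": 0, "tz": 0.58, "ax": 0, "ay": 0, "az": 0, "gripper": 1}, {"tx": 0, "ty": 0, "tz": 0, "ax": 0, "ay": 0, "az": 0, "gripper": 1}])

```text
time_s: 2.3
tcp_pos: [0.4647, 0.324, 0.0326]
eef_rot: [-179.9, -0.2, 179.9]
wrist_force: [-0.2, 0.6, 0.6]
opening: 0.0933
grip_force: 0.0
```

arm_command(deltas=[{"tx": 0, "ty": 0, "tz": 0, "ax": 0, "ay": 0, "az": 0, "gripper": -1}, {"tx": 0, "ty": 0, "tz": 0, "ax": 0, "ay": 0, "az": 0, "gripper": -1}, {"tx": 0, "ty": 0, "tz": 0, "ax": 0, "ay": 0, "az": 0, "gripper": -1}, {"tx": 0, "ty": 0, "tz": 0, "ax": 0, "ay": 0, "az": 0, "gripper": -1}, {"tx": 0, "ty": 0, "tz": 0, "ax": 0, "ay": 0, "az": 0, "gripper": -1}, {"tx": 0, "ty": 0, "tz": 0, "ax": 0, "ay": 0, "az": 0, "gripper": -1}, {"tx": 0, "ty": 0, "tz": 0, "ax": 0, "ay": 0, "az": 0, "gripper": -1}])

```text
time_s: 3.0
tcp_pos: [0.4657, 0.3239, 0.0348]
eef_rot: [-180.0, -0.0, 179.9]
wrist_force: [-1.3, -1.3, -0.3]
opening: 0.0417
grip_force: 30.3
```

arm_command(deltas=[{"tx": 0, "ty": 0, "tz": -0.5, "ax": 0, "ay": 0, "az": 0, "gripper": -1}, {"tx": 0, "ty": 0, "tz": -0.8, "ax": 0, "ay": 0, "az": 0, "gripper": -1}, {"tx": 0, "ty": 0, "tz": -0.8, "ax": 0, "ay": 0, "az": 0, "gripper": -1}, {"tx": 0, "ty": 0, "tz": -0.8, "ax": 0, "ay": 0, "az": 0, "gripper": -1}, {"tx": -0.4, "ty": -0.6, "tz": 0, "ax": 0, "ay": 0, "az": 0, "gripper": -1}, {"tx": -0.4, "ty": -0.6, "tz": 0, "ax": 0, "ay": 0, "az": 0, "gripper": -1}, {"tx": -0.4, "ty": -0.6, "tz": 0, "ax": 0, "ay": 0, "az": 0, "gripper": -1}, {"tx": -0.4, "ty": -0.6, "tz": 0, "ax": 0, "ay": 0, "az": 0, "gripper": -1}])

```text
time_s: 3.8
tcp_pos: [0.546, 0.2028, 0.1796]
eef_rot: [-180.0, -0.0, 180.0]
wrist_force: [1.4, 0.3, -1.8]
opening: 0.0415
grip_force: 30.0
```

arm_command(deltas=[{"tx": -0.4, "ty": -0.6, "tz": 0, "ax": 0, "ay": 0, "az": 0, "gripper": -1}, {"tx": -0.4, "ty": -0.6, "tz": 0, "ax": 0, "ay": 0, "az": 0, "gripper": -1}, {"tx": -0.4, "ty": -0.6, "tz": 0, "ax": 0, "ay": 0, "az": 0, "gripper": -1}, {"tx": -0.4, "ty": -0.6, "tz": 0, "ax": 0, "ay": 0, "az": 0, "gripper": -1}, {"tx": -0.4, "ty": -0.6, "tz": 0, "ax": 0, "ay": 0, "az": 0, "gripper": -1}, {"tx": -0.4, "ty": -0.6, "tz": 0, "ax": 0, "ay": 0, "az": 0, "gripper": -1}, {"tx": -0.1, "ty": -0.5, "tz": 0, "ax": 0, "ay": 0, "az": 0, "gripper": -1}, {"tx": 0, "ty": 0, "tz": 0, "ax": 0, "ay": 0, "az": 0, "gripper": -1}])

```text
time_s: 4.6
tcp_pos: [0.6708, -0.0066, 0.1789]
eef_rot: [-179.8, -0.1, 179.6]
wrist_force: [0.1, -0.3, -1.7]
opening: 0.0419
grip_force: 30.0
```

arm_command(deltas=[{"tx": 0, "ty": 0.1, "tz": 0.5, "ax": 0, "ay": 0, "az": 0, "gripper": -1}, {"tx": 0, "ty": 0, "tz": 0.7, "ax": 0, "ay": 0, "az": 0, "gripper": -1}, {"tx": 0, "ty": 0, "tz": 0.7, "ax": 0, "ay": 0, "az": 0, "gripper": -1}, {"tx": 0, "ty": 0, "tz": 0.4, "ax": 0, "ay": 0, "az": 0, "gripper": -1}, {"tx": 0, "ty": 0, "tz": 0.14, "ax": 0, "ay": 0, "az": 0, "gripper": -1}, {"tx": 0, "ty": 0, "tz": 0.05, "ax": 0, "ay": 0, "az": 0, "gripper": -1}, {"tx": 0, "ty": 0, "tz": 0, "ax": 0, "ay": 0, "az": 0, "gripper": -1}])

```text
time_s: 5.3
tcp_pos: [0.6708, 0.0044, 0.0558]
eef_rot: [180.0, 0.0, 180.0]
wrist_force: [0.2, -0.3, -1.0]
opening: 0.0419
grip_force: 30.0
```

arm_command(deltas=[{"tx": 0, "ty": -0.04, "tz": 0.04, "ax": 0, "ay": 0, "az": 0, "gripper": -1}, {"tx": 0, "ty": 0, "tz": 0, "ax": 0, "ay": 0, "az": 0, "gripper": -1}, {"tx": 0, "ty": 0, "tz": 0, "ax": 0, "ay": 0, "az": 0, "gripper": -1}])

```text
time_s: 5.6
tcp_pos: [0.6708, 0.0018, 0.0539]
eef_rot: [-180.0, 0.1, 179.9]
wrist_force: [0.2, 0.6, -1.5]
opening: 0.0419
grip_force: 30.0
```

arm_command(deltas=[{"tx": 0, "ty": 0, "tz": 0.03, "ax": 0, "ay": 0, "az": 0, "gripper": -1}, {"tx": 0, "ty": 0, "tz": 0, "ax": 0, "ay": 0, "az": 0, "gripper": -1}])

```text
time_s: 5.8
tcp_pos: [0.671, 0.0019, 0.0527]
eef_rot: [-180.0, 0.1, 179.9]
wrist_force: [-1.6, -0.1, 5.8]
opening: 0.042
grip_force: 30.0
```

arm_command(deltas=[{"tx": 0, "ty": 0, "tz": 0, "ax": 0, "ay": 0, "az": 0, "gripper": 0.4}, {"tx": 0, "ty": 0, "tz": 0, "ax": 0, "ay": 0, "az": 0, "gripper": 0.4}, {"tx": 0, "ty": 0, "tz": 0, "ax": 0, "ay": 0, "az": 0, "gripper": 0.4}, {"tx": 0, "ty": 0, "tz": -0.4, "ax": 0, "ay": 0, "az": 0, "gripper": 0.4}, {"tx": 0, "ty": 0, "tz": -0.8, "ax": 0, "ay": 0, "az": 0, "gripper": 0.4}, {"tx": 0, "ty": 0, "tz": -0.8, "ax": 0, "ay": 0, "az": 0, "gripper": 0.4}, {"tx": 0, "ty": 0, "tz": -0.8, "ax": 0, "ay": 0, "az": 0, "gripper": 0.4}, {"tx": 0, "ty": 0, "tz": -0.4, "ax": 0, "ay": 0, "az": 0, "gripper": 0.4}])

```text
time_s: 6.6
tcp_pos: [0.6717, 0.0021, 0.2153]
eef_rot: [180.0, 0.2, 180.0]
wrist_force: [-0.3, -0.5, 0.5]
opening: 0.0652
grip_force: 0.0
```

arm_command(deltas=[{"tx": 0.4, "ty": 0.4, "tz": 0, "ax": 0, "ay": 0, "az": 0, "gripper": 1}, {"tx": 0.5, "ty": 0.5, "tz": 0, "ax": 0, "ay": 0, "az": 0, "gripper": 1}, {"tx": 0.5, "ty": 0.5, "tz": 0, "ax": 0, "ay": 0, "az": 0, "gripper": 1}, {"tx": 0.5, "ty": 0.5, "tz": 0, "ax": 0, "ay": 0, "az": 0, "gripper": 1}, {"tx": 0.5, "ty": 0.5, "tz": 0, "ax": 0, "ay": 0, "az": 0, "gripper": 1}, {"tx": 0.5, "ty": 0.5, "tz": 0, "ax": 0, "ay": 0, "az": 0, "gripper": 1}, {"tx": 0.5, "ty": 0.5, "tz": 0, "ax": 0, "ay": 0, "az": 0, "gripper": 1}, {"tx": 0.5, "ty": 0.5, "tz": 0, "ax": 0, "ay": 0, "az": 0, "gripper": 1}])

```text
time_s: 7.4
tcp_pos: [0.4745, 0.198, 0.2117]
eef_rot: [180.0, 0.0, 180.0]
wrist_force: [0.3, 0.2, 0.7]
opening: 0.093
grip_force: 0.0
```

arm_command(deltas=[{"tx": 0.5, "ty": 0.5, "tz": 0, "ax": 0, "ay": 0, "az": 0, "gripper": 1}, {"tx": 0.5, "ty": 0.5, "tz": 0, "ax": 0, "ay": 0, "az": 0, "gripper": 1}, {"tx": 0.5, "ty": 0.5, "tz": 0, "ax": 0, "ay": 0, "az": 0, "gripper": 1}, {"tx": 0.5, "ty": 0.5, "tz": 0, "ax": 0, "ay": 0, "az": 0, "gripper": 1}, {"tx": 0.5, "ty": 0.3, "tz": 0, "ax": 0, "ay": 0, "az": 0, "gripper": 1}, {"tx": 0, "ty": 0, "tz": 0, "ax": 0, "ay": 0, "az": 0, "gripper": 1}, {"tx": 0, "ty": 0, "tz": 0, "ax": 0, "ay": 0, "az": 0, "gripper": 1}])

```text
time_s: 8.1
tcp_pos: [0.3505, 0.3124, 0.2117]
eef_rot: [-180.0, 0.0, -179.9]
wrist_force: [0.5, -0.3, -0.0]
opening: 0.093
grip_force: 0.0
```

arm_command(deltas=[{"tx": 0.03, "ty": -0.13, "tz": 0, "ax": 0, "ay": 0, "az": 0, "gripper": 1}, {"tx": 0, "ty": 0, "tz": 0.7, "ax": 0, "ay": 0, "az": 0, "gripper": 1}, {"tx": 0, "ty": 0, "tz": 0.7, "ax": 0, "ay": 0, "az": 0, "gripper": 1}, {"tx": 0, "ty": 0, "tz": 0.7, "ax": 0, "ay": 0, "az": 0, "gripper": 1}, {"tx": 0, "ty": 0, "tz": 0.66, "ax": 0, "ay": 0, "az": 0, "gripper": 1}, {"tx": 0, "ty": 0, "tz": 0, "ax": 0, "ay": 0, "az": 0, "gripper": 1}])

```text
time_s: 8.7
tcp_pos: [0.3487, 0.3032, 0.0706]
eef_rot: [-179.7, -0.2, 179.9]
wrist_force: [0.6, 0.3, 0.7]
opening: 0.0931
grip_force: 0.0
```

arm_command(deltas=[{"tx": 0, "ty": 0, "tz": 0, "ax": 0, "ay": 0, "az": 0, "gripper": -1}, {"tx": 0, "ty": 0, "tz": 0, "ax": 0, "ay": 0, "az": 0, "gripper": -1}, {"tx": 0, "ty": 0, "tz": 0, "ax": 0, "ay": 0, "az": 0, "gripper": -1}, {"tx": 0, "ty": 0, "tz": 0, "ax": 0, "ay": 0, "az": 0, "gripper": -1}, {"tx": 0, "ty": 0, "tz": 0, "ax": 0, "ay": 0, "az": 0, "gripper": -1}, {"tx": 0, "ty": 0, "tz": 0, "ax": 0, "ay": 0, "az": 0, "gripper": -1}, {"tx": 0, "ty": 0, "tz": 0, "ax": 0, "ay": 0, "az": 0, "gripper": -1}])

```text
time_s: 9.4
tcp_pos: [0.3492, 0.3057, 0.0738]
eef_rot: [-180.0, 0.0, 180.0]
wrist_force: [-0.3, -0.6, 1.4]
opening: 0.0438
grip_force: 30.0
```

arm_command(deltas=[{"tx": 0, "ty": 0, "tz": -0.4, "ax": 0, "ay": 0, "az": 0, "gripper": -1}, {"tx": 0, "ty": 0, "tz": -0.8, "ax": 0, "ay": 0, "az": 0, "gripper": -1}, {"tx": 0, "ty": 0, "tz": -0.8, "ax": 0, "ay": 0, "az": 0, "gripper": -1}, {"tx": 0, "ty": 0, "tz": -0.8, "ax": 0, "ay": 0, "az": 0, "gripper": -1}, {"tx": -0.3, "ty": -0.4, "tz": 0, "ax": 0, "ay": 0, "az": 0, "gripper": -1}, {"tx": -0.45, "ty": -0.55, "tz": 0, "ax": 0, "ay": 0, "az": 0, "gripper": -1}, {"tx": -0.45, "ty": -0.55, "tz": 0, "ax": 0, "ay": 0, "az": 0, "gripper": -1}, {"tx": -0.45, "ty": -0.55, "tz": 0, "ax": 0, "ay": 0, "az": 0, "gripper": -1}])

```text
time_s: 10.2
tcp_pos: [0.432, 0.202, 0.2136]
eef_rot: [-180.0, -0.0, 180.0]
wrist_force: [0.5, 0.8, -2.1]
opening: 0.0436
grip_force: 30.0
```

arm_command(deltas=[{"tx": -0.45, "ty": -0.55, "tz": 0, "ax": 0, "ay": 0, "az": 0, "gripper": -1}, {"tx": -0.45, "ty": -0.55, "tz": 0, "ax": 0, "ay": 0, "az": 0, "gripper": -1}, {"tx": -0.45, "ty": -0.55, "tz": 0, "ax": 0, "ay": 0, "az": 0, "gripper": -1}, {"tx": -0.45, "ty": -0.55, "tz": 0, "ax": 0, "ay": 0, "az": 0, "gripper": -1}, {"tx": -0.45, "ty": -0.55, "tz": 0, "ax": 0, "ay": 0, "az": 0, "gripper": -1}, {"tx": -0.45, "ty": -0.55, "tz": 0, "ax": 0, "ay": 0, "az": 0, "gripper": -1}, {"tx": -0.3, "ty": -0.5, "tz": 0, "ax": 0, "ay": 0, "az": 0, "gripper": -1}, {"tx": 0, "ty": 0, "tz": 0, "ax": 0, "ay": 0, "az": 0, "gripper": -1}])

```text
time_s: 11.0
tcp_pos: [0.5829, 0.0086, 0.213]
eef_rot: [-179.9, -0.0, 179.6]
wrist_force: [-0.2, -1.1, -2.2]
opening: 0.044
grip_force: 30.0
```

arm_command(deltas=[{"tx": -0.28, "ty": -0.22, "tz": 0, "ax": 0, "ay": 0, "az": 0, "gripper": -1}, {"tx": 0, "ty": 0, "tz": 0.7, "ax": 0, "ay": 0, "az": 0, "gripper": -1}, {"tx": 0, "ty": 0, "tz": 0.7, "ax": 0, "ay": 0, "az": 0, "gripper": -1}, {"tx": 0, "ty": 0, "tz": 0.6, "ax": 0, "ay": 0, "az": 0, "gripper": -1}, {"tx": 0, "ty": 0, "tz": 0.34, "ax": 0, "ay": 0, "az": 0, "gripper": -1}, {"tx": 0, "ty": 0, "tz": 0, "ax": 0, "ay": 0, "az": 0, "gripper": -1}, {"tx": 0, "ty": 0, "tz": 0.04, "ax": 0, "ay": 0, "az": 0, "gripper": -1}, {"tx": 0, "ty": 0, "tz": 0, "ax": 0, "ay": 0, "az": 0, "gripper": -1}])

```text
time_s: 11.8
tcp_pos: [0.5959, 0.0024, 0.0955]
eef_rot: [180.0, 0.1, 180.0]
wrist_force: [-0.8, 0.1, -2.2]
opening: 0.0437
grip_force: 30.0
```

arm_command(deltas=[{"tx": 0, "ty": -0.04, "tz": 0.04, "ax": 0, "ay": 0, "az": 0, "gripper": -1}, {"tx": 0, "ty": 0, "tz": 0.03, "ax": 0, "ay": 0, "az": 0, "gripper": -1}, {"tx": 0, "ty": 0, "tz": 0, "ax": 0, "ay": 0, "az": 0, "gripper": -1}])

```text
time_s: 12.1
tcp_pos: [0.5959, -0.0005, 0.0918]
eef_rot: [-180.0, 0.1, 179.9]
wrist_force: [-0.0, -0.7, 2.0]
opening: 0.0435
grip_force: 30.0
```

arm_command(deltas=[{"tx": 0, "ty": 0, "tz": 0, "ax": 0, "ay": 0, "az": 0, "gripper": 0.4}, {"tx": 0, "ty": 0, "tz": 0, "ax": 0, "ay": 0, "az": 0, "gripper": 0.4}, {"tx": 0, "ty": 0, "tz": 0, "ax": 0, "ay": 0, "az": 0, "gripper": 0.4}, {"tx": 0, "ty": 0, "tz": -0.5, "ax": 0, "ay": 0, "az": 0, "gripper": 0.4}, {"tx": 0, "ty": 0, "tz": -0.8, "ax": 0, "ay": 0, "az": 0, "gripper": 0.4}, {"tx": 0, "ty": 0, "tz": -0.8, "ax": 0, "ay": 0, "az": 0, "gripper": 0.4}, {"tx": 0, "ty": 0, "tz": 0, "ax": 0, "ay": 0, "az": 0, "gripper": 0.4}])

```text
time_s: 12.8
tcp_pos: [0.5981, 0.0004, 0.2011]
eef_rot: [180.0, 0.5, 180.0]
wrist_force: [0.5, 0.8, -0.3]
opening: 0.0653
grip_force: 0.0
```

arm_command(deltas=[{"tx": 0.5, "ty": 0, "tz": 0, "ax": 0, "ay": 0, "az": 0, "gripper": 1}, {"tx": 0.5, "ty": 0, "tz": 0, "ax": 0, "ay": 0, "az": 0, "gripper": 1}, {"tx": 0.5, "ty": 0, "tz": 0, "ax": 0, "ay": 0, "az": 0, "gripper": 1}, {"tx": 0.5, "ty": -0.1, "tz": 0, "ax": 0, "ay": 0, "az": 0, "gripper": 1}, {"tx": 0.5, "ty": -0.1, "tz": 0, "ax": 0, "ay": 0, "az": 0, "gripper": 1}, {"tx": 0.5, "ty": 0, "tz": 0.5, "ax": 0, "ay": 0, "az": 0, "gripper": 1}, {"tx": 0, "ty": 0, "tz": 0.3, "ax": 0, "ay": 0, "az": 0, "gripper": 1}, {"tx": 0, "ty": 0, "tz": 0, "ax": 0, "ay": 0, "az": 0, "gripper": 1}])

```text
time_s: 13.6
tcp_pos: [0.444, -0.0098, 0.1547]
eef_rot: [-180.0, -0.2, 180.0]
wrist_force: [0.7, 0.7, -0.2]
opening: 0.0931
grip_force: 0.0
```

```bash
python3 - <<'E'
from h import *
s=sensors.get_state()
S=camera('scene');cv2.imwrite('pics/s2.png',S[:,:,::-1])
print(s['tcp_pos'],s['eef_rot'])
W=([0,0,185],[179,50,255])
for nm,box,z in(('round',(305,280,405,372),.088),('square',(160,210,275,290),.088)):
    p=cast('scene',blobs(S,*W,box)[0][:,0],z)[:,:2].astype(np.float32);print(nm,cv2.minAreaRect(p))
E
```

```text
[ 0.44396059 -0.00984225  0.15468498] [-1.79991046e+02 -1.76493490e-01  1.79982955e+02]
round ((0.6291438937187195, 0.1357700526714325), (0.13075967133045197, 0.12988148629665375), 34.97999954223633)
square ((0.6392087936401367, -0.14429199695587158), (0.12884289026260376, 0.12744489312171936), 87.02259826660156)
```

View pics/s2.png

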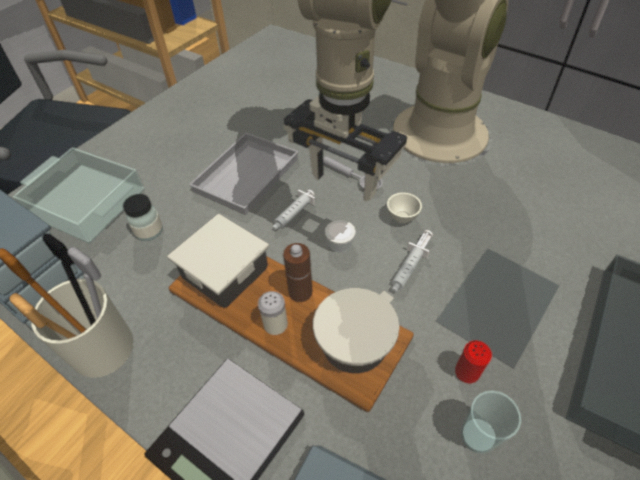

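The salt at (272,312) and the mill at (298,272) stand upright on the board, and the dishes haven't moved. Next is the pot.

arm_command(deltas=[{"tx": -0.02, "ty": -0.02, "tz": 0.6, "ax": 0, "ay": 0, "az": 0, "gripper": 1}, {"tx": 0, "ty": 0, "tz": 0.7, "ax": 0, "ay": 0, "az": 0, "gripper": 1}, {"tx": 0, "ty": 0, "tz": 0.7, "ax": 0, "ay": 0, "az": 0, "gripper": 1}, {"tx": 0, "ty": 0, "tz": 0.6, "ax": 0, "ay": 0, "az": 0, "gripper": 1}, {"tx": 0, "ty": 0, "tz": 0.2, "ax": 0, "ay": 0, "az": 0, "gripper": 1}, {"tx": 0, "ty": 0, "tz": 0, "ax": 0, "ay": 0, "az": 0, "gripper": 1}])

```text
time_s: 14.25
tcp_pos: [0.4466, -0.0107, 0.0153]
eef_rot: [-180.0, -0.1, 180.0]
wrist_force: [0.7, -0.3, -0.2]
opening: 0.093
grip_force: 0.0
```

arm_command(deltas=[{"tx": 0, "ty": 0, "tz": 0, "ax": 0, "ay": 0, "az": 0, "gripper": -1}, {"tx": 0, "ty": 0, "tz": 0, "ax": 0, "ay": 0, "az": 0, "gripper": -1}, {"tx": 0, "ty": 0, "tz": 0, "ax": 0, "ay": 0, "az": 0, "gripper": -1}, {"tx": 0, "ty": 0, "tz": 0, "ax": 0, "ay": 0, "az": 0, "gripper": -1}, {"tx": 0, "ty": 0, "tz": 0, "ax": 0, "ay": 0, "az": 0, "gripper": -1}, {"tx": 0, "ty": 0, "tz": 0, "ax": 0, "ay": 0, "az": 0, "gripper": -1}])

```text
time_s: 14.85
tcp_pos: [0.4468, -0.011, 0.0167]
eef_rot: [-180.0, 0.1, 179.9]
wrist_force: [0.6, -1.2, 9.3]
opening: 0.0589
grip_force: 30.0
```

arm_command(deltas=[{"tx": 0, "ty": 0, "tz": -0.3, "ax": 0, "ay": 0, "az": 0, "gripper": -1}, {"tx": 0, "ty": -0.2, "tz": -0.7, "ax": 0, "ay": 0, "az": 0, "gripper": -1}, {"tx": 0, "ty": -0.3, "tz": -0.7, "ax": 0, "ay": 0, "az": 0, "gripper": -1}, {"tx": 0, "ty": -0.5, "tz": -0.7, "ax": 0, "ay": 0, "az": 0, "gripper": -1}, {"tx": -0.3, "ty": -0.5, "tz": -0.6, "ax": 0, "ay": 0, "az": 0, "gripper": -1}, {"tx": -0.5, "ty": -0.5, "tz": 0, "ax": 0, "ay": 0, "az": 0, "gripper": -1}, {"tx": -0.6, "ty": -0.4, "tz": 0, "ax": 0, "ay": 0, "az": 0, "gripper": -1}, {"tx": -0.7, "ty": -0.2, "tz": 0, "ax": 0, "ay": 0, "az": 0, "gripper": -1}])

```text
time_s: 15.65
tcp_pos: [0.5513, -0.1437, 0.1668]
eef_rot: [-179.9, -0.0, 179.8]
wrist_force: [-0.0, 0.2, -1.4]
opening: 0.059
grip_force: 30.0
```

arm_command(deltas=[{"tx": -0.7, "ty": -0.1, "tz": 0, "ax": 0, "ay": 0, "az": 0, "gripper": -1}, {"tx": -0.7, "ty": 0, "tz": 0, "ax": 0, "ay": 0, "az": 0, "gripper": -1}, {"tx": -0.4, "ty": 0, "tz": 0, "ax": 0, "ay": 0, "az": 0, "gripper": -1}, {"tx": 0, "ty": 0, "tz": 0.5, "ax": 0, "ay": 0, "az": 0, "gripper": -1}, {"tx": 0, "ty": 0, "tz": 0, "ax": 0, "ay": 0, "az": 0, "gripper": -1}, {"tx": 0, "ty": 0, "tz": 0, "ax": 0, "ay": 0, "az": 0, "gripper": -1}])

```text
time_s: 16.25
tcp_pos: [0.6403, -0.1459, 0.1408]
eef_rot: [180.0, -0.1, 180.0]
wrist_force: [-0.1, -0.5, -1.0]
opening: 0.0589
grip_force: 30.0
```

arm_command(deltas=[{"tx": 0.03, "ty": 0.04, "tz": 0.4, "ax": 0, "ay": 0, "az": 0, "gripper": -1}, {"tx": 0, "ty": 0, "tz": 0.22, "ax": 0, "ay": 0, "az": 0, "gripper": -1}, {"tx": 0, "ty": 0, "tz": 0.04, "ax": 0, "ay": 0, "az": 0, "gripper": -1}, {"tx": 0, "ty": 0, "tz": 0, "ax": 0, "ay": 0, "az": 0, "gripper": -1}, {"tx": 0, "ty": 0, "tz": 0, "ax": 0, "ay": 0, "az": 0, "gripper": -1}])

```text
time_s: 16.75
tcp_pos: [0.6403, -0.1442, 0.109]
eef_rot: [-180.0, 0.1, 180.0]
wrist_force: [-0.5, 0.3, -0.5]
opening: 0.0592
grip_force: 30.0
```

arm_command(deltas=[{"tx": 0.03, "ty": 0, "tz": 0.04, "ax": 0, "ay": 0, "az": 0, "gripper": -1}, {"tx": 0, "ty": 0, "tz": 0.03, "ax": 0, "ay": 0, "az": 0, "gripper": -1}, {"tx": 0, "ty": 0, "tz": 0, "ax": 0, "ay": 0, "az": 0, "gripper": -1}])

```text
time_s: 17.05
tcp_pos: [0.6383, -0.1441, 0.1049]
eef_rot: [-180.0, 0.0, 180.0]
wrist_force: [-1.6, 0.0, 1.1]
opening: 0.0589
grip_force: 30.0
```

arm_command(deltas=[{"tx": 0, "ty": 0, "tz": 0, "ax": 0, "ay": 0, "az": 0, "gripper": 1}, {"tx": 0, "ty": 0, "tz": 0, "ax": 0, "ay": 0, "az": 0, "gripper": 1}, {"tx": 0, "ty": 0, "tz": 0, "ax": 0, "ay": 0, "az": 0, "gripper": 1}, {"tx": 0, "ty": 0, "tz": -0.4, "ax": 0, "ay": 0, "az": 0, "gripper": 1}, {"tx": 0, "ty": 0, "tz": -0.8, "ax": 0, "ay": 0, "az": 0, "gripper": 1}, {"tx": 0, "ty": 0, "tz": -0.8, "ax": 0, "ay": 0, "az": 0, "gripper": 1}, {"tx": 0.4, "ty": 0.4, "tz": 0, "ax": 0, "ay": 0, "az": 0, "gripper": 1}, {"tx": 0.5, "ty": 0.5, "tz": 0, "ax": 0, "ay": 0, "az": 0, "gripper": 1}])

```text
time_s: 17.85
tcp_pos: [0.5942, -0.0996, 0.2059]
eef_rot: [-180.0, 0.2, 179.8]
wrist_force: [-0.6, 0.6, -0.2]
opening: 0.093
grip_force: 0.0
```

arm_command(deltas=[{"tx": 0.5, "ty": 0.6, "tz": 0, "ax": 0, "ay": 0, "az": 0, "gripper": 1}, {"tx": 0.5, "ty": 0.6, "tz": 0, "ax": 0, "ay": 0, "az": 0, "gripper": 1}, {"tx": 0.5, "ty": 0.6, "tz": 0, "ax": 0, "ay": 0, "az": 0, "gripper": 1}, {"tx": 0.5, "ty": 0.6, "tz": 0, "ax": 0, "ay": 0, "az": 0, "gripper": 1}, {"tx": 0.5, "ty": 0.6, "tz": 0, "ax": 0, "ay": 0, "az": 0, "gripper": 1}, {"tx": 0.4, "ty": 0.6, "tz": 0, "ax": 0, "ay": 0, "az": 0, "gripper": 1}, {"tx": 0.3, "ty": 0.6, "tz": 0.4, "ax": 0, "ay": 0, "az": 0, "gripper": 1}, {"tx": 0, "ty": 0.4, "tz": 0.6, "ax": 0, "ay": 0, "az": 0, "gripper": 1}])

```text
time_s: 18.65
tcp_pos: [0.4328, 0.1333, 0.1557]
eef_rot: [179.9, 0.2, -179.9]
wrist_force: [1.6, -1.3, 0.8]
opening: 0.093
grip_force: 0.0
```

arm_command(deltas=[{"tx": 0, "ty": 0, "tz": 0.4, "ax": 0, "ay": 0, "az": -0.36, "gripper": 1}, {"tx": 0, "ty": 0, "tz": 0, "ax": 0, "ay": 0, "az": 0, "gripper": 1}])

```text
time_s: 18.85
tcp_pos: [0.4323, 0.1315, 0.1329]
eef_rot: [-179.9, -0.2, -177.0]
wrist_force: [0.4, -1.0, 0.0]
opening: 0.0931
grip_force: 0.0
```

```bash
python3 - <<'E'
from h import *
s=sensors.get_state();im=camera('wrist');cv2.imwrite('pics/w3.png',im[:,:,::-1])
print(s['tcp_pos'],s['eef_rot'])
print(proj('wrist',[(.4927,.1381,.012),(.3829,.1325,.02),(.4313,.135,.02)],s))
E
```

```text
[0.4323375  0.13154847 0.13293034] [-179.94682966   -0.19824395 -176.99676846]
[[318.0733931  294.51391775]
 [318.89572776 175.01333064]
 [318.59575661 232.89868747]]
```

View pics/w3.png

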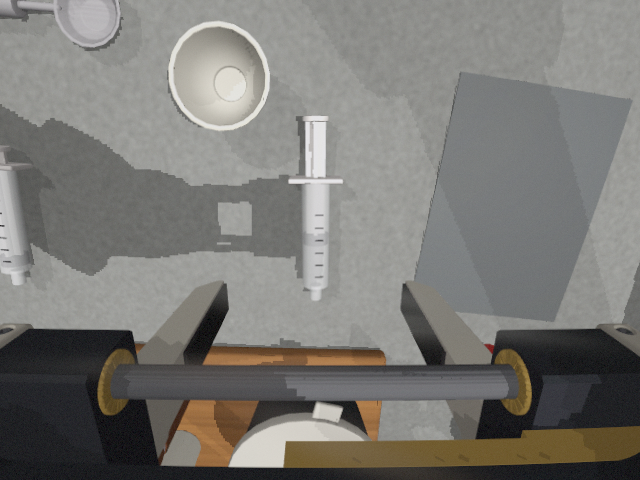

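The wrist view shows the charged syringe upright in the image: tip at (316,299), flange at (315,180), disc at (314,118). It matches the prediction within 4 mm and is centred between the fingers.

arm_command(deltas=[{"tx": -0.03, "ty": 0.03, "tz": 0.6, "ax": 0, "ay": 0, "az": 0, "gripper": 0.4}, {"tx": 0, "ty": 0, "tz": 0.7, "ax": 0, "ay": 0, "az": 0, "gripper": 0.4}, {"tx": 0, "ty": 0, "tz": 0.6, "ax": 0, "ay": 0, "az": 0, "gripper": 0.4}, {"tx": 0, "ty": 0, "tz": 0.4, "ax": 0, "ay": 0, "az": 0, "gripper": 0.4}, {"tx": 0, "ty": 0, "tz": 0.2, "ax": 0, "ay": 0, "az": 0, "gripper": 0.4}, {"tx": 0, "ty": 0, "tz": 0, "ax": 0, "ay": 0, "az": 0, "gripper": 0.4}, {"tx": 0, "ty": 0, "tz": 0, "ax": 0, "ay": 0, "az": 0, "gripper": 0.4}])

```text
time_s: 19.6
tcp_pos: [0.4356, 0.1326, 0.0106]
eef_rot: [180.0, 0.1, -177.2]
wrist_force: [-1.0, 0.2, -0.3]
opening: 0.065
grip_force: 0.0
```

arm_command(deltas=[{"tx": 0, "ty": 0, "tz": 0.13, "ax": 0, "ay": 0, "az": 0, "gripper": 0.4}, {"tx": 0, "ty": 0, "tz": 0, "ax": 0, "ay": 0, "az": 0, "gripper": -1}, {"tx": 0, "ty": 0, "tz": 0, "ax": 0, "ay": 0, "az": 0, "gripper": -1}, {"tx": 0, "ty": 0, "tz": 0, "ax": 0, "ay": 0, "az": 0, "gripper": -1}, {"tx": 0, "ty": 0, "tz": 0, "ax": 0, "ay": 0, "az": 0, "gripper": -1}, {"tx": 0, "ty": 0, "tz": 0, "ax": 0, "ay": 0, "az": 0, "gripper": -1}])

```text
time_s: 20.2
tcp_pos: [0.4353, 0.1328, 0.0035]
eef_rot: [180.0, 0.0, -177.2]
wrist_force: [-0.5, -0.1, -0.0]
opening: 0.0295
grip_force: 0.0
```

arm_command(deltas=[{"tx": 0, "ty": 0, "tz": 0, "ax": 0, "ay": 0, "az": 0, "gripper": -1}, {"tx": 0, "ty": 0, "tz": 0, "ax": 0, "ay": 0, "az": 0, "gripper": -1}, {"tx": 0, "ty": 0, "tz": 0, "ax": 0, "ay": 0, "az": 0, "gripper": -1}, {"tx": 0, "ty": 0, "tz": -0.2, "ax": 0, "ay": 0, "az": 0, "gripper": -1}, {"tx": 0, "ty": 0, "tz": -0.4, "ax": 0, "ay": 0, "az": 0, "gripper": -1}])

```text
time_s: 20.7
tcp_pos: [0.4343, 0.1327, 0.0331]
eef_rot: [-179.9, -0.2, -177.1]
wrist_force: [-0.1, -0.1, -0.9]
opening: 0.023
grip_force: 30.0
```

arm_command(deltas=[{"tx": 0, "ty": 0, "tz": -0.6, "ax": 0, "ay": 0, "az": 0, "gripper": -1}, {"tx": 0, "ty": 0, "tz": -0.7, "ax": 0, "ay": 0, "az": 0, "gripper": -1}, {"tx": 0, "ty": 0, "tz": -0.7, "ax": 0, "ay": 0, "az": 0, "gripper": -1}, {"tx": -0.4, "ty": -0.02, "tz": -0.3, "ax": 0, "ay": 0, "az": 0, "gripper": -1}, {"tx": -0.6, "ty": -0.02, "tz": 0, "ax": 0, "ay": 0, "az": 0, "gripper": -1}, {"tx": -0.6, "ty": -0.02, "tz": 0, "ax": 0, "ay": 0, "az": 0, "gripper": -1}, {"tx": -0.6, "ty": -0.02, "tz": 0, "ax": 0, "ay": 0, "az": 0, "gripper": -1}, {"tx": -0.6, "ty": -0.02, "tz": 0, "ax": 0, "ay": 0, "az": 0, "gripper": -1}])

```text
time_s: 21.5
tcp_pos: [0.576, 0.1343, 0.1491]
eef_rot: [-180.0, -0.0, -177.2]
wrist_force: [0.9, 1.0, -1.5]
opening: 0.0232
grip_force: 30.0
```

arm_command(deltas=[{"tx": -0.6, "ty": 0, "tz": 0, "ax": 0, "ay": 0, "az": 0, "gripper": -1}, {"tx": -0.46, "ty": 0, "tz": 0, "ax": 0, "ay": 0, "az": 0, "gripper": -1}, {"tx": 0, "ty": 0, "tz": 0, "ax": 0, "ay": 0, "az": 0, "gripper": -1}, {"tx": 0, "ty": 0, "tz": 0, "ax": 0, "ay": 0, "az": 0, "gripper": -1}])

```text
time_s: 21.9
tcp_pos: [0.6275, 0.1371, 0.1483]
eef_rot: [-180.0, -0.1, -177.2]
wrist_force: [0.2, -0.0, 0.1]
opening: 0.0235
grip_force: 30.0
```

arm_command(deltas=[{"tx": 0, "ty": 0, "tz": 0.5, "ax": 0, "ay": 0, "az": 0, "gripper": -1}, {"tx": 0, "ty": 0, "tz": 0.4, "ax": 0, "ay": 0, "az": 0, "gripper": -1}, {"tx": 0, "ty": 0, "tz": 0.14, "ax": 0, "ay": 0, "az": 0, "gripper": -1}, {"tx": 0, "ty": 0, "tz": 0.03, "ax": 0, "ay": 0, "az": 0, "gripper": -1}, {"tx": 0, "ty": 0, "tz": 0, "ax": 0, "ay": 0, "az": 0, "gripper": -1}, {"tx": 0, "ty": 0, "tz": 0, "ax": 0, "ay": 0, "az": 0, "gripper": -1}])

```text
time_s: 22.5
tcp_pos: [0.6285, 0.1376, 0.0958]
eef_rot: [180.0, 0.1, -177.2]
wrist_force: [0.7, -0.1, 0.5]
opening: 0.023
grip_force: 30.0
```

arm_command(deltas=[{"tx": 0, "ty": 0, "tz": 0.04, "ax": 0, "ay": 0, "az": 0, "gripper": -1}, {"tx": 0, "ty": 0, "tz": 0.04, "ax": 0, "ay": 0, "az": 0, "gripper": -1}, {"tx": 0, "ty": 0, "tz": 0, "ax": 0, "ay": 0, "az": 0, "gripper": -1}])

```text
time_s: 22.8
tcp_pos: [0.6285, 0.1374, 0.0915]
eef_rot: [-180.0, 0.0, -177.2]
wrist_force: [-1.4, 0.0, 5.0]
opening: 0.023
grip_force: 30.0
```

arm_command(deltas=[{"tx": 0, "ty": 0, "tz": 0, "ax": 0, "ay": 0, "az": 0, "gripper": 0.1}, {"tx": 0, "ty": 0, "tz": 0, "ax": 0, "ay": 0, "az": 0, "gripper": 0.1}, {"tx": 0, "ty": 0, "tz": 0, "ax": 0, "ay": 0, "az": 0, "gripper": 0.1}, {"tx": 0, "ty": 0, "tz": -0.3, "ax": 0, "ay": 0, "az": 0, "gripper": 0.1}, {"tx": 0, "ty": 0, "tz": -0.8, "ax": 0, "ay": 0, "az": 0, "gripper": 0.1}, {"tx": 0, "ty": 0, "tz": -0.8, "ax": 0, "ay": 0, "az": 0, "gripper": 0.1}, {"tx": 0, "ty": 0, "tz": -0.4, "ax": 0, "ay": 0, "az": 0.6, "gripper": 0.1}, {"tx": 0.3, "ty": -0.4, "tz": 0, "ax": 0, "ay": 0, "az": 0, "gripper": 0.1}])

```text
time_s: 23.6
tcp_pos: [0.6153, 0.1213, 0.2105]
eef_rot: [179.8, 0.4, 178.0]
wrist_force: [-0.0, 0.7, -0.3]
opening: 0.0512
grip_force: 0.0
```

arm_command(deltas=[{"tx": 0.4, "ty": -0.6, "tz": 0, "ax": 0, "ay": 0, "az": 0, "gripper": 0.4}, {"tx": 0.4, "ty": -0.6, "tz": 0, "ax": 0, "ay": 0, "az": 0, "gripper": 0.4}, {"tx": 0.4, "ty": -0.6, "tz": 0, "ax": 0, "ay": 0, "az": 0, "gripper": 0.4}, {"tx": 0.4, "ty": -0.6, "tz": 0, "ax": 0, "ay": 0, "az": 0, "gripper": 0.4}, {"tx": 0.4, "ty": -0.6, "tz": 0, "ax": 0, "ay": 0, "az": 0, "gripper": 0.4}, {"tx": 0.4, "ty": -0.6, "tz": 0, "ax": 0, "ay": 0, "az": 0, "gripper": 0.4}, {"tx": 0.4, "ty": -0.6, "tz": 0, "ax": 0, "ay": 0, "az": 0, "gripper": 0.4}, {"tx": 0.4, "ty": -0.6, "tz": 0, "ax": 0, "ay": 0, "az": 0, "gripper": 0.4}])

```text
time_s: 24.4
tcp_pos: [0.4436, -0.1175, 0.2068]
eef_rot: [-180.0, 0.0, 178.1]
wrist_force: [1.2, -0.1, 0.2]
opening: 0.0651
grip_force: 0.0
```

arm_command(deltas=[{"tx": 0.19, "ty": -0.46, "tz": 0.6, "ax": 0, "ay": 0, "az": 0, "gripper": 0.4}, {"tx": 0, "ty": 0, "tz": 0.6, "ax": 0, "ay": 0, "az": 0, "gripper": 0.4}, {"tx": 0, "ty": 0, "tz": 0, "ax": 0, "ay": 0, "az": 0, "gripper": 0.4}, {"tx": 0, "ty": 0, "tz": 0, "ax": 0, "ay": 0, "az": 0, "gripper": 0.4}])

```text
time_s: 24.8
tcp_pos: [0.4345, -0.1387, 0.1466]
eef_rot: [180.0, -0.0, 178.1]
wrist_force: [-0.9, 0.3, 0.5]
opening: 0.0649
grip_force: 0.0
```

```bash
python3 - <<'E'
from h import *
s=sensors.get_state();im=camera('wrist')
print(s['tcp_pos'],s['eef_rot'])
print(proj('wrist',[(.4938,-.1409,.012),(.3841,-.1371,.02),(.4323,-.1388,.02)],s))
v=im.copy();cv2.imwrite('pics/w4.png',np.hstack([v[60:330,200:440],np.zeros((270,4,3),np.uint8),camera('top')[100:370,180:480]])[:,:,::-1])
E
```

```text
[ 0.43447656 -0.13871667  0.14658176] [ 1.79990444e+02 -3.37013602e-02  1.78079141e+02]
[[313.93404909 286.41825098]
 [314.10463988 171.30628625]
 [313.9907084  226.67841869]]
```

View pics/w4.png

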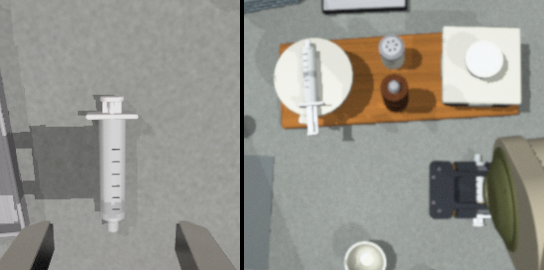

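The spent syringe's tip is at (313,290) and its flange at (312,176), with the disc just behind, so it is centred for the grasp. In the top crop the charged syringe lies on the round lid with its rod still out. The pot sits mid-lid on the square dish, and the salt and mill stand between the dishes.

arm_command(deltas=[{"tx": -0.02, "ty": 0, "tz": 0.6, "ax": 0, "ay": 0, "az": 0, "gripper": 0.4}, {"tx": 0, "ty": 0, "tz": 0.7, "ax": 0, "ay": 0, "az": 0, "gripper": 0.4}, {"tx": 0, "ty": 0, "tz": 0.7, "ax": 0, "ay": 0, "az": 0, "gripper": 0.4}, {"tx": 0, "ty": 0, "tz": 0.5, "ax": 0, "ay": 0, "az": 0, "gripper": 0.4}, {"tx": 0, "ty": 0, "tz": 0.2, "ax": 0, "ay": 0, "az": 0, "gripper": 0.4}, {"tx": 0, "ty": 0, "tz": 0, "ax": 0, "ay": 0, "az": 0, "gripper": 0.4}, {"tx": 0, "ty": 0, "tz": 0, "ax": 0, "ay": 0, "az": 0, "gripper": 0.4}])

```text
time_s: 25.6
tcp_pos: [0.4358, -0.1392, 0.0119]
eef_rot: [-180.0, 0.1, 178.1]
wrist_force: [-0.3, 0.2, -0.3]
opening: 0.0647
grip_force: 0.0
```

arm_command(deltas=[{"tx": 0, "ty": 0, "tz": 0.15, "ax": 0, "ay": 0, "az": 0, "gripper": 0.4}, {"tx": 0, "ty": 0, "tz": 0, "ax": 0, "ay": 0, "az": 0, "gripper": -1}, {"tx": 0, "ty": 0, "tz": 0, "ax": 0, "ay": 0, "az": 0, "gripper": -1}, {"tx": 0, "ty": 0, "tz": 0, "ax": 0, "ay": 0, "az": 0, "gripper": -1}, {"tx": 0, "ty": 0, "tz": 0, "ax": 0, "ay": 0, "az": 0, "gripper": -1}, {"tx": 0, "ty": 0, "tz": 0, "ax": 0, "ay": 0, "az": 0, "gripper": -1}, {"tx": 0, "ty": 0, "tz": 0, "ax": 0, "ay": 0, "az": 0, "gripper": -1}, {"tx": 0, "ty": 0, "tz": 0, "ax": 0, "ay": 0, "az": 0, "gripper": -1}])

```text
time_s: 26.4
tcp_pos: [0.4351, -0.1393, 0.0034]
eef_rot: [-180.0, -0.0, 178.0]
wrist_force: [-0.3, -0.0, 2.0]
opening: 0.0233
grip_force: 30.0
```

arm_command(deltas=[{"tx": 0, "ty": 0, "tz": -0.3, "ax": 0, "ay": 0, "az": 0, "gripper": -1}, {"tx": 0, "ty": 0, "tz": -0.7, "ax": 0, "ay": 0, "az": 0, "gripper": -1}, {"tx": 0, "ty": 0, "tz": -0.7, "ax": 0, "ay": 0, "az": 0, "gripper": -1}, {"tx": 0.1, "ty": -0.5, "tz": 0, "ax": 0, "ay": 0, "az": 0, "gripper": -1}, {"tx": 0.2, "ty": -0.7, "tz": 0, "ax": 0, "ay": 0, "az": 0, "gripper": -1}, {"tx": 0.2, "ty": -0.7, "tz": 0, "ax": 0, "ay": 0, "az": 0, "gripper": -1}, {"tx": 0.2, "ty": -0.7, "tz": 0, "ax": 0, "ay": 0, "az": 0, "gripper": -1}, {"tx": 0.04, "ty": -0.7, "tz": 0, "ax": 0, "ay": 0, "az": 0, "gripper": -1}])

```text
time_s: 27.2
tcp_pos: [0.3907, -0.304, 0.0883]
eef_rot: [180.0, -0.1, 178.0]
wrist_force: [-0.6, 0.4, -0.3]
opening: 0.0229
grip_force: 30.0
```

arm_command(deltas=[{"tx": 0, "ty": -0.03, "tz": 0, "ax": 0, "ay": 0, "az": 0, "gripper": -1}, {"tx": 0, "ty": 0, "tz": 0, "ax": 0, "ay": 0, "az": 0, "gripper": -1}, {"tx": 0, "ty": 0, "tz": 0, "ax": 0, "ay": 0, "az": 0, "gripper": -1}])

```text
time_s: 27.5
tcp_pos: [0.3925, -0.3032, 0.0882]
eef_rot: [180.0, -0.0, 178.1]
wrist_force: [0.3, 0.2, -0.3]
opening: 0.0232
grip_force: 30.0
```

Down to a TCP height of about 0.0055.

arm_command(deltas=[{"tx": 0, "ty": 0, "tz": 0.6, "ax": 0, "ay": 0, "az": 0, "gripper": -1}, {"tx": 0, "ty": 0, "tz": 0.6, "ax": 0, "ay": 0, "az": 0, "gripper": -1}, {"tx": 0, "ty": 0, "tz": 0.3, "ax": 0, "ay": 0, "az": 0, "gripper": -1}, {"tx": 0, "ty": 0, "tz": 0.06, "ax": 0, "ay": 0, "az": 0, "gripper": -1}, {"tx": 0, "ty": 0, "tz": 0, "ax": 0, "ay": 0, "az": 0, "gripper": -1}, {"tx": 0, "ty": 0, "tz": 0, "ax": 0, "ay": 0, "az": 0, "gripper": -1}])

```text
time_s: 28.1
tcp_pos: [0.3929, -0.3039, 0.0111]
eef_rot: [-180.0, 0.0, 178.1]
wrist_force: [0.1, 0.4, 0.7]
opening: 0.0236
grip_force: 30.0
```

arm_command(deltas=[{"tx": 0, "ty": 0, "tz": 0.06, "ax": 0, "ay": 0, "az": 0, "gripper": -1}, {"tx": 0, "ty": 0, "tz": 0.05, "ax": 0, "ay": 0, "az": 0, "gripper": -1}, {"tx": 0, "ty": 0, "tz": 0, "ax": 0, "ay": 0, "az": 0, "gripper": -1}])

```text
time_s: 28.4
tcp_pos: [0.3927, -0.3047, 0.0054]
eef_rot: [-180.0, 0.1, 178.0]
wrist_force: [0.2, -0.3, 4.0]
opening: 0.0235
grip_force: 30.0
```

arm_command(deltas=[{"tx": 0, "ty": 0, "tz": 0, "ax": 0, "ay": 0, "az": 0, "gripper": 0.1}, {"tx": 0, "ty": 0, "tz": 0, "ax": 0, "ay": 0, "az": 0, "gripper": 0.1}, {"tx": 0, "ty": 0, "tz": 0, "ax": 0, "ay": 0, "az": 0, "gripper": 0.1}, {"tx": 0, "ty": 0, "tz": -0.4, "ax": 0, "ay": 0, "az": 0, "gripper": 0.1}, {"tx": 0, "ty": 0, "tz": -0.8, "ax": 0, "ay": 0, "az": 0, "gripper": 0.1}, {"tx": 0, "ty": 0, "tz": -0.8, "ax": 0, "ay": 0, "az": 0, "gripper": 0.1}, {"tx": 0, "ty": 0, "tz": -0.8, "ax": 0, "ay": 0, "az": 0, "gripper": 0.1}, {"tx": 0, "ty": 0, "tz": -0.8, "ax": 0, "ay": 0, "az": 0, "gripper": 0.1}])

```text
time_s: 29.2
tcp_pos: [0.392, -0.3041, 0.1865]
eef_rot: [180.0, -0.0, 178.0]
wrist_force: [0.4, -0.4, 0.4]
opening: 0.0513
grip_force: 0.0
```

```bash
python3 - <<'E'
from h import *
T=camera('top');S=camera('scene')
a=cv2.resize(T[120:240,200:470],None,fx=2.5,fy=2.5,interpolation=cv2.INTER_CUBIC)
b=cv2.resize(S[120:390,150:420],None,fx=1.1,fy=1.1);w=camera('wrist')[80:377,160:537]
b=np.hstack([b,w])[:, :675];a=a[:,:b.shape[1]]
cv2.imwrite('pics/fin.png',np.vstack([a,b])[:,:,::-1])
W=([0,0,185],[179,50,255])
for nm,n,im,box,z in(('round','scene',S,(305,280,405,372),.088),('square','scene',S,(160,180,275,290),.088)):
    p=cast(n,blobs(im,*W,box)[0][:,0],z)[:,:2].astype(np.float32);print(nm,cv2.minAreaRect(p))
E
```

```text
round ((0.6247000098228455, 0.13241198658943176), (0.14070217311382294, 0.1303526759147644), 40.65381622314453)
square ((0.6400190591812134, -0.1443336009979248), (0.12785623967647552, 0.12539906799793243), 87.22638702392578)
```

View pics/fin.png

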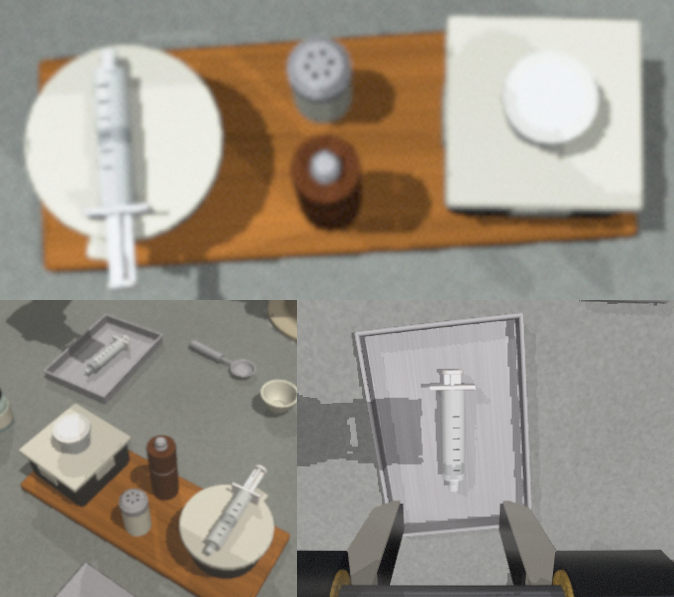

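```bash
python3 - <<'E'
from h import *
for n,p,z in(('pot',(420.4,158.8),.126),('tip',(243.6,140),.1),('fl',(246.8,204.4),.108),('salt',(200+321/2.5,120+66/2.5),.098),('millknob',(200+325/2.5,120+163/2.5),.148)): print(n,cast('top',[p],z).round(4))
E
```

```text
pot [[ 0.6359 -0.1425  0.126 ]]
tip [[0.6868 0.1425 0.1   ]]
fl [[0.5765 0.1363 0.108 ]]
salt [[0.6698 0.002  0.098 ]]
millknob [[0.5939 0.     0.148 ]]
```

Everything checks out:
- **Pot:** about 2 mm off the lid centre.
- **Charged syringe:** about 4 mm off the lid centre, with the plunger still out.
- **Mill and salt:** 76 mm apart, both near the board's mid-line.
- **Spent syringe:** flat in the tray.

I'm handing it in.

```bash
python3 -c "
from rig import arm
print(arm.close_job())"
```

```text
the job is handed in; nothing more can be done
None
```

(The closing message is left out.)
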